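# Unlatch a turned spigot and hold it up to the inspection camera

## Robot

A 6-joint arm with a two-finger parallel gripper is mounted at the origin on a cart in front of the work surface, level with it; the furniture and walls round the work are solid. World frame = base frame: x ahead of the robot, y to its left, z up, the work surface at z = 0. Lengths are in m, angles in rad, forces in N, time in s.
With the tool pointing down it reaches from about 0.35 to 0.975 m from the base axis. Payload 4.9 kg.
Tool frame: the origin (TCP) lies at the very end of the fingers, on their centre line; the grasp point (between the pads) lies 19 mm behind it; z points along the fingers, y is the line along which they close (so a half turn about z gives the same grasp; the last joint's range is limited). The gripper opens to 85 mm and grips with 20 to 120 N. Pads are 22 mm wide; open, the fingers measure 114 mm over their backs; the gripper's body (76 mm by 85 mm) begins 54 mm behind the grasp point. The pads swing forward as they close: fully open they stand 13 mm farther back than shut.
Start: joints at [-1.34, 0.053, 1.613, -0, 1.476, -0.119], TCP at [0.214, -0.587, 0.231] pointing down, gripper open.
Joint ranges: [-3.01, 3.01], [-1.01, 2.22], [0.06, 2.58], [-1.02, 4.17], [0.09, 2.62], [-3.14, 3.14]. Speed limits (rad/s): [2.57, 2.57, 3.14, 3.14, 3.14, 3.14].

## Interface

Orientations are given as a rotation vector (axis times angle).
In Python, from station import get_obs, get_image, finish_job gives the robot as it stands. The module is installed in compiled form; this text tells all that it offers.
- The arm moves only by the tool carry_out, never from a script. Its argument "rows" is a list of rows, each a list of 7 numbers: the turn, a rotation vector about the tool's x, y, z as a fraction of full scale, then the shift along the tool's x, y, z as a fraction of full scale, then the closure, from -1 (fully open) to 1 (shut). A call has 1 to 5 rows; each row is the pose to reach, as a shift and turn from the pose commanded when the call began, along the tool's axes at that moment, turning the shorter way round; what a row does not reach only later rows make up. Full scale, the value 1, is 300 mm for a shift and pi rad for a turn. A row lasts 1/10 s, in which the tool goes at most 50 mm and 8.59 degrees, less where a joint would pass 70% of its speed; a pose out of reach is approached as far as the arm can. A call with a number of a shift or a turn outside -1 to 1 is refused whole. A call with a gripper value outside its range is refused whole. The fingers move at their own pace and stop on an object; "force" is the grip in N (left out, the last holds). Time passes only in rows, so rows that repeat a pose let the fingers close. It gives the time, the measured TCP pose, the force, the opening and the grip force at its end, in the units of the state.
- get_obs(): the state, without advancing time (a new reading comes with each control period).
- get_image(name): name is "scene" or "top"; returns a dict with "img" (420x560x3 uint8, blue, green, red), "mtx" (3x3 intrinsics, pixels), "R" (3x3) and "t" (3): a world point X has camera coordinates R X + t. Camera axes: x right, y down, z forward; pixel columns grow to the right and rows downward; lengths in m; the calibration is good to about 2 mm. A picture is of the moment at which its call begins. There is no depth.
- finish_job(): hands the job in; it is judged then, once.
The state is a dict: "t": time; "q": joint angles; "dq": joint speeds; "effort": joint torques, N m; "tool_pos": TCP position; "tool_rot": TCP orientation; "contact_force": force on the tool from outside, world axes, zero at the start; "wrist_torque": the same for the moment, N m; "opening": finger opening in m; "grip_force": force on a finger pad.
Only numpy, scipy, OpenCV 4.12 (cv2) and the standard library are available. Lean on these libraries where they do the work, as an engineer would, in place of code of your own. Each camera call takes 0.05 s, during which the arm holds its last target. There are 200 camera calls.

## Task

Free the turned steel spigot that is clamped in the fixture: press the fixture's sprung lever down until it clicks and stays down by itself, then lift the spigot out by its stem. Hold it in the air in front of the small bench inspection camera with the middle of its flange's flat underside at the camera's focus point, square to the lens and facing it, and finish while still holding it there, quite still. Leave the lever latched down and the other things standing about, the loose spare spigot among them, where they are.

Things in the scene. Friction and masses are not known exactly. Their poses are not given: they have to be found in the camera images.
- fixture: Aluminium fixture fixed to the bench, plate 140 x 70 x 10 mm; origin under its middle, z up, +x from the lever's thumb pad (robot's side) to the nest. Nest: block with a recess 46 mm wide, 4 mm deep, axis at x = +35 mm, y = 0, its floor 30 mm above the bench. The open pawl, on the stem's -x side, is up to 58 mm high, 18 mm clear of the stem: close the fingers along the fixture's y.
- pawl (a joint): Steel pawl and lever in one, on a pin along the fixture's y at x = -6 mm, 14 mm above the bench. 0 rad: sprung shut, toe over the spigot's flange. Pressing the thumb pad down turns it; the spring resists with up to 13 N as far as 0.28 rad, then it snaps over-centre and holds itself at its stop, 0.45 rad. About 4 N upward at the pad would unlatch it.
- pawl_pad (a point): Middle of the top of the lever's thumb pad (32 mm along the fixture's x, 28 mm along y, 6 mm thick). Lever up: at fixture x = -58 mm, y = 0, 49 mm above the bench; latched down: about 26 mm lower (23 mm above the bench) and 10 mm farther towards -x. A tip pressed straight down here feels the snap after about 13 mm and the hard stop at 20 mm. Its axes turn with the lever.
- spigot: The part to inspect: turned steel, about 0.19 kg; round flange 44 mm diameter, 10 mm thick at the bottom, round stem 20 mm diameter, 44 mm long above it. Origin at the centre of the flange's flat underside, z along the stem, away from the flange. It starts upright in the nest, stem top 84 mm above the bench, the pawl's toe over its flange.
- spigot_top (a point): Centre of the end of the spigot's stem, 54 mm from the flange's underside.
- camera: Bench inspection camera, fixed, on a dark steel foot 90 x 80 x 10 mm. Origin on the bench straight below the focus point, z up; the foot's centre lies 72 mm behind it, in +x. The head, a grey body with a black lens barrel, tilts between two upright plates; its highest point is about 116 mm above the bench.
- focus (a point): The camera's focus point, in empty air 100 mm in front of the middle of the lens, 190 mm above the bench. Its z axis is the viewing direction out of the lens: up, leaning 30 degrees from vertical towards the camera's -x (robot's side); its y is the camera's y. Well presented, the spigot has its underside centred here and its own z along this z.
- spare_spigot: An identical spigot standing loose on the bench, flange down, at the front right: leave it alone. Origin at the centre of its underside.
- screw_box: Card box of screws, 44 x 60 x 38 mm, at the back. Origin under its centre. Bystander.
- amber_tape: Small roll of tape lying flat, 47 x 51 x 20 mm, far front right. Origin under its centre. Bystander.
- nut_jar: Glass jar with a lid, 56 mm diameter, 70 mm tall, front right. Origin under its centre. Bystander.
- oiler: Small dropper bottle, 34 mm diameter, 102 mm tall, at the back. Origin under its centre. Bystander.
- white_tape: Larger roll of tape lying flat, 55 x 58 x 26 mm, front left. Origin under its centre. Bystander.
Mind the look-alikes: they are no part of the job. Leave any green look-alike of the spigot alone.

How it is judged:
On the way, in this order (a step that is already met when the one before it is completed fails the run):
1. the lever is latched down by its detent, with the robot off the fixture (value of joint pawl above 0.38 rad and contact force between each of the arm, the fingers and fixture below 0.2 N), for 0.2 s.
2. the spigot is lifted clear of the fixture in the fingers (z of spigot in the frame of fixture above 0.06 m and contact force between the fingers and spigot above 1 N), for 0.1 s.
At the end, for the whole second after the job is handed in: Held in the fingers only, at rest (under 20 mm/s, 0.2 rad/s), the spigot has its underside centre within 15 mm of the focus point, over 150 mm up, axis within 10 degrees of the view, underside to the lens; lever latched (over 0.38 rad); listed bystanders within 30 mm of their starts (distance between spigot and focus below 0.015 m and angle between the z axis of spigot and the z axis of focus, either way round below 0.18 rad and z of spigot_top in the frame of focus above 0.03 m and height (world z) of spigot above 0.15 m and contact force between the fingers and spigot above 1 N and contact force between spigot and camera below 0.1 N and contact force between spigot and fixture below 0.1 N and linear speed of spigot below 0.02 m/s and angular speed of spigot below 0.2 rad/s and value of joint pawl above 0.38 rad and distance of each of spare_spigot, screw_box, amber_tape, nut_jar, oiler, white_tape from where it was at the start of the episode below 0.03 m); the arm keeps its last pose, push and grip.
It fails at once if the spigot is forced up past the pawl before the lever is down (z of spigot in the frame of fixture above 0.036 m and value of joint pawl below 0.3 rad).
It fails at once if a bystander is knocked away (moved over 30 mm) (distance of any of spare_spigot, screw_box, amber_tape, nut_jar, oiler, white_tape from where it was at the start of the episode above 0.03 m).
It also fails if it takes over 40 s, if anything falls off the work surface, if the arm or the gripper's body presses on something with over 40 N, if the wrist force passes 120 N, or if a joint passes its speed limit or range.

## Working session

There is one attempt and no reset: what is moved stays moved. The work goes in short steps, Python scripts to look and compute and a tool call to move; the robot and the scene stay as the last step left them, time stands still between calls to the robot, and variables do not carry over. Pictures are saved under pics/ and viewed, at most 10 in all, crops included, and the job is handed in when it is done.

Besides the shell and the picture viewer there is one more tool, called as name(argument=value, ...) on one line, values as JSON. carry_out: Moves the arm, as the interface text tells. Shift numbers are shares of 300 mm and turn numbers shares of pi rad, none past 1 either way. Its arguments: {"type":"object","properties":{"rows":{"type":"array"},"force":{"type":"number"}},"required":["rows"]}

```bash
mkdir -p pics
python3 - <<'E'
from station import *
import cv2,pickle
d={n:get_image(n) for n in("scene","top")}
pickle.dump(d,open("d.pkl","wb"))
for n in d:
    cv2.imwrite(f"pics/{n}0.png",cv2.resize(d[n]["img"],(800,600),interpolation=cv2.INTER_CUBIC)); print(d[n]["mtx"],d[n]["R"],d[n]["t"])
print(get_obs())
E
```

```text
[[502.41123933   0.         281.85069713]
 [  0.         502.41123933 206.26859651]
 [  0.           0.           1.        ]] [[-0.82676047 -0.56254983 -0.00219256]
 [-0.30355177  0.44939441 -0.84017914]
 [ 0.47362796 -0.69396134 -0.54230454]] [0.4501056 0.3191379 0.9103023]
[[501.55436515   0.         285.3126004 ]
 [  0.         501.55436515 204.27102465]
 [  0.           0.           1.        ]] [[-0.00518828 -0.99997197  0.00539776]
 [-0.99863704  0.00490086 -0.05196203]
 [ 0.05193412 -0.00565999 -0.99863447]] [-0.06312276  0.59105753  1.36392232]
{'t': 0.1, 'q': array([-1.33999168e+00,  5.32836856e-02,  1.61414040e+00,  4.82381139e-06,
        1.47599112e+00, -1.19011912e-01]), 'dq': array([ 7.42764245e-05, -1.53631292e-03, -2.50850055e-03,  5.61097707e-04,
       -9.39708796e-04, -1.31482523e-03]), 'effort': array([ 5.00975002e-04, -3.94895875e+01, -3.71365499e+01, -6.85678901e-05,
        3.89717243e-03,  3.40567203e-05]), 'tool_pos': array([ 0.21407052, -0.58660632,  0.23020012]), 'tool_rot': array([-3.09186773e+00, -5.46375681e-01,  1.52320851e-04]), 'contact_force': array([ 0.81164128, -0.30803751, -0.87500532]), 'wrist_torque': array([-0.0155908 , -0.02157149, -0.03239643]), 'grip_force': 0.0, 'opening': 0.08524184312439312}
```

View pics/scene0.png

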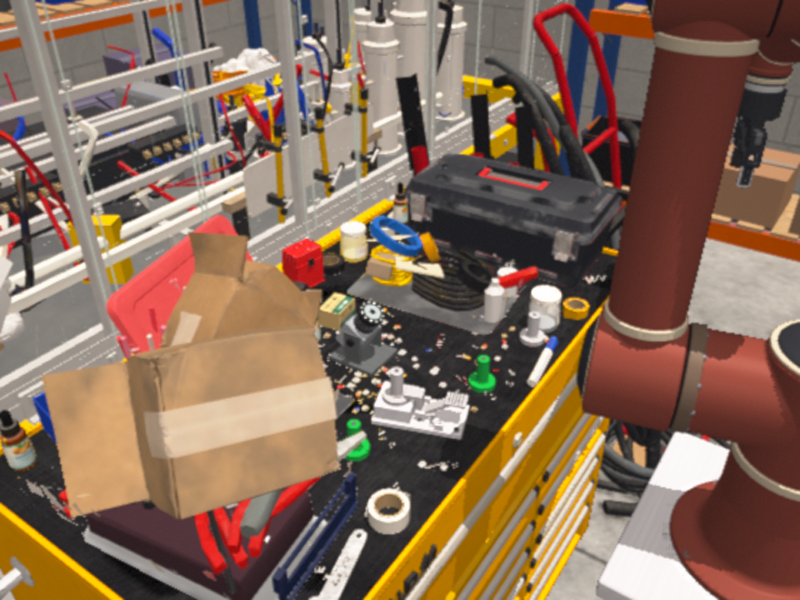

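View pics/top0.png

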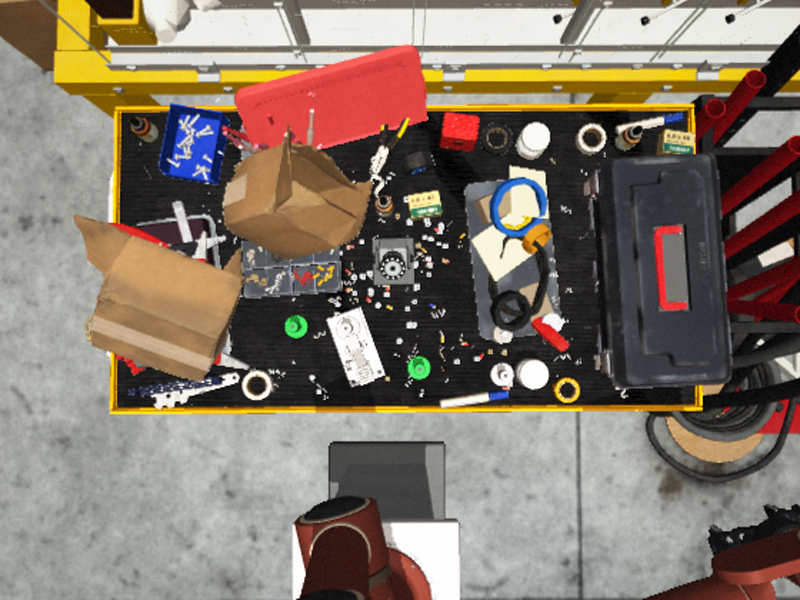

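The top view shows the fixture at about (355,347) and the inspection camera at about (393,262). The spare spigot is at about (502,375), and there are green decoys at (296,327) and (418,368). I'll enlarge these areas.

Run:
```python
import cv2,pickle
d=pickle.load(open("d.pkl","rb"))
def crop(n,x,y,w,h,s,o): cv2.imwrite(f"pics/{o}.png",cv2.resize(d[n]["img"][y:y+h,x:x+w],None,fx=s,fy=s,interpolation=cv2.INTER_CUBIC))
crop("top",220,160,100,115,5,"t1")
crop("scene",220,200,120,110,5,"s1")
```

```text
(no output)
```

View pics/t1.png

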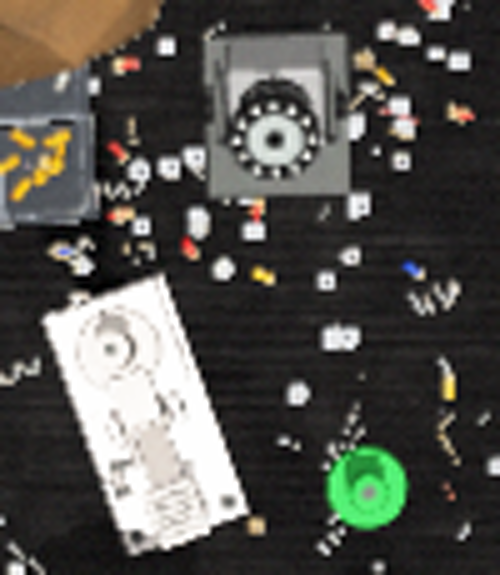

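View pics/s1.png

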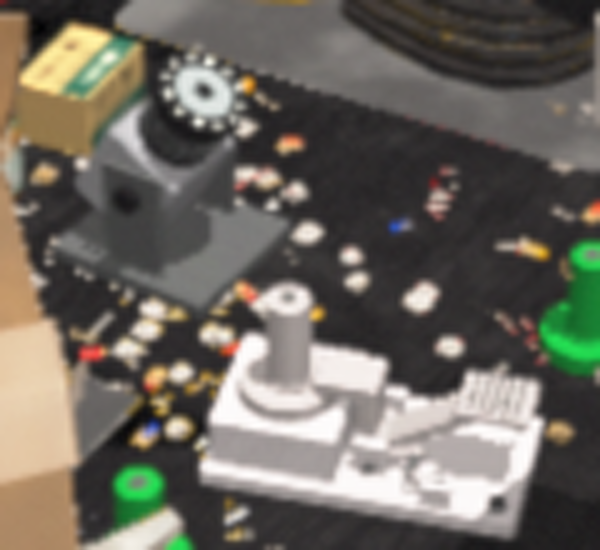

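The top crop shows the stem top at (111,348), the pad at about (173,508) and the lens at (273,138). The fixture front corners are at (248,513) and (132,555), and the foot corners at (203,38), (350,35), (352,195) and (207,198). The scene crop shows the stem top at (290,297), the pad at about (500,393) and the lens at (204,90).

```bash
cat > h.py <<'E'
import numpy as np,pickle
from scipy.optimize import least_squares
d=pickle.load(open("d.pkl","rb"))
off={"top":(220,160),"scene":(220,200)}
def proj(n,X):
    c=d[n]; p=c["mtx"]@(c["R"]@np.array(X)+c["t"]); return p[:2]/p[2]
def px(n,u,v): return (np.array([u,v])+.5)/5-.5+off[n]
def fit(obs,x0):
    def f(p):
        c,s=np.cos(p[2]),np.sin(p[2]); R=np.array([[c,-s,0],[s,c,0],[0,0,1]])
        return np.concatenate([proj(n,R@np.array(X)+[p[0],p[1],0])-px(n,*uv) for n,X,uv in obs])
    r=least_squares(f,x0,loss="soft_l1"); print(r.x.round(4),r.fun.reshape(-1,2).round(1).tolist()); return r.x
E
python3 - <<'E'
from h import *
F=fit([("top",(.035,0,.084),(111,348)),("scene",(.035,0,.084),(290,297)),("top",(-.058,0,.049),(173,508)),("scene",(-.058,0,.049),(500,393)),
("top",(-.07,-.035,.01),(248,513)),("top",(-.07,.035,.01),(132,555)),("top",(.07,-.035,.01),(162,274)),("top",(.07,.035,.01),(43,318)),("scene",(-.07,-.035,.01),(543,420)),("scene",(-.07,.035,.01),(517,530)),("scene",(.07,.035,.01),(203,458))],[.6,.05,.4])
C=fit([("top",(.05,0,.1034),(273,138)),("scene",(.05,0,.1034),(204,90)),("top",(.117,.04,.01),(203,38)),("top",(.117,-.04,.01),(350,35)),("top",(.027,-.04,.01),(352,195)),("top",(.027,.04,.01),(207,198)),("scene",(.027,-.04,.01),(293,228)),("scene",(.027,.04,.01),(203,303)),("scene",(.117,.04,.01),(58,243))],[.7,0,0])
for F_,P in((F,[(.035,0),(-.058,0)]),(C,[(0,0)])):
    for x,y in P: print(F_[0]+x*np.cos(F_[2])-y*np.sin(F_[2]),F_[1]+x*np.sin(F_[2]))
E
```

```text
[0.4871 0.036  0.336 ] [[0.2, 1.0], [1.0, -0.5], [0.3, 1.9], [1.0, 0.1], [-0.4, -0.2], [-1.3, 0.0], [-0.1, -0.4], [-0.3, -0.7], [0.0, -1.1], [-0.8, -1.8], [-1.0, 1.0]]
[ 0.5786 -0.0382  0.0118] [[0.2, 0.7], [0.7, -0.9], [-0.1, -0.3], [-0.6, -0.2], [-0.5, 0.2], [-0.4, 0.1], [0.7, -1.9], [-0.1, 0.1], [-0.9, -0.7]]
0.5201451631336457 0.04758971714998574
0.4323459358300726 0.01692547600666852
0.5786481610859533 -0.03815733149871588
```

The fits agree to about 2–3 mm, so I'll write a helper that turns world targets into tool-frame fractions.

```bash
cat > go.py <<'E'
import sys,numpy as np
from station import get_obs
from scipy.spatial.transform import Rotation as Ro
# usage: go.py x y z yaw tilt   (tool x yaw; tool z tilted by tilt towards world yaw .012)
def target(yaw,tilt):
    R=Ro.from_euler("z",yaw)*Ro.from_rotvec([np.pi,0,0])
    return Ro.from_rotvec(np.array([-np.sin(.012),np.cos(.012),0])*-tilt)*R
if __name__=="__main__":
    x,y,z,yaw,tilt=map(float,sys.argv[1:]); o=get_obs(); R=Ro.from_rotvec(o["tool_rot"])
    print("turn",((R.inv()*target(yaw,tilt)).as_rotvec()/np.pi).round(4),"shift",(R.inv().apply(np.array([x,y,z])-o["tool_pos"])/.3).round(4))
    print(o["tool_pos"],o["contact_force"],target(yaw,tilt).as_matrix()[:,2])
E
python3 go.py .429 .016 .15 .336 0
```

```text
turn [-0.0006 -0.0001  0.0044] shift [ 1.3614 -1.641   0.2706]
[ 0.21407052 -0.58660632  0.23020012] [ 0.81164128 -0.30803751 -0.87500532] [ 4.03782479e-17 -1.15616586e-16 -1.00000000e+00]
```

carry_out(rows=[[0,0,0.0044,0.454,-0.547,0,1],[0,0,0.0044,0.454,-0.547,0,1],[0,0,0.0044,0.454,-0.547,0,1],[0,0,0.0044,0.454,-0.547,0,1],[0,0,0.0044,0.454,-0.547,0,1]], force=40)

```text
t: 0.6
tool_pos: [0.2868, -0.3826, 0.2305]
tool_rot: [-3.095, -0.53, -0.001]
contact_force: [-0.7, -0.4, -0.2]
opening: 0.0124
grip_force: 0.0
```

carry_out(rows=[[0,0,0,0.454,-0.547,0,1],[0,0,0,0.454,-0.547,0,1],[0,0,0,0.454,-0.547,0,1],[0,0,0,0.454,-0.547,0,1],[0,0,0,0.454,-0.547,0,1]])

```text
t: 1.1
tool_pos: [0.3612, -0.1834, 0.2312]
tool_rot: [-3.096, -0.532, -0.001]
contact_force: [0.5, -0.1, 0.8]
opening: -0.0
grip_force: 0.0
```

carry_out(rows=[[0,0,0,0.454,-0.547,0.27,1],[0,0,0,0.454,-0.547,0.27,1],[0,0,0,0.454,-0.547,0.27,1],[0,0,0,0.454,-0.547,0.27,1],[0,0,0,0.454,-0.547,0.27,1]])

```text
t: 1.6
tool_pos: [0.4346, 0.0159, 0.1485]
tool_rot: [-3.096, -0.529, 0.003]
contact_force: [-0.7, -1.0, 0.8]
opening: -0.0
grip_force: 0.0
```

```bash
python3 go.py .429 .016 .06 .336 0
```

```text
turn [-0.0004  0.0005  0.0008] shift [-0.017  -0.006   0.2949]
[0.4346032  0.01593546 0.14847273] [-0.66171911 -1.03149485  0.77298539] [ 4.03782479e-17 -1.15616586e-16 -1.00000000e+00]
```

carry_out(rows=[[0,0,0,-0.017,-0.006,0.14,1],[0,0,0,-0.017,-0.006,0.29,1],[0,0,0,-0.017,-0.006,0.3,1],[0,0,0,-0.017,-0.006,0.32,1],[0,0,0,-0.017,-0.006,0.34,1]])

```text
t: 2.1
tool_pos: [0.4315, 0.0127, 0.0503]
tool_rot: [3.096, 0.524, 0.006]
contact_force: [-0.4, -0.2, -0.2]
opening: 0.0001
grip_force: 0.0
```

carry_out(rows=[[0,0,0,0,0,0.01,1],[0,0,0,0,0,0.02,1],[0,0,0,0,0,0.03,1],[0,0,0,0,0,0.035,1],[0,0,0,0,0,0.04,1]])

```text
t: 2.6
tool_pos: [0.43, 0.0123, 0.0385]
tool_rot: [3.095, 0.525, -0.0]
contact_force: [-5.1, -2.1, 4.3]
opening: 0.0002
grip_force: 2.9
```

carry_out(rows=[[0,0,0,0,0,0.01,1],[0,0,0,0,0,0.02,1],[0,0,0,0,0,0.03,1],[0,0,0,0,0,0.035,1],[0,0,0,0,0,0.035,1]])

```text
t: 3.1
tool_pos: [0.4309, 0.0131, 0.0283]
tool_rot: [3.097, 0.525, 0.002]
contact_force: [-6.5, 0.7, 13.9]
opening: 0.0001
grip_force: 7.8
```

carry_out(rows=[[0,0,0,0,0,0.01,1],[0,0,0,0,0,0.02,1],[0,0,0,0,0,0.02,1]])

```text
t: 3.4
tool_pos: [0.4313, 0.013, 0.0271]
tool_rot: [3.097, 0.527, -0.006]
contact_force: [-27.1, 1.4, 53.1]
opening: -0.0001
grip_force: 29.4
```

Hard stop reached, so I'll retreat straight up and look.

carry_out(rows=[[0,0,0,0,0,-0.03,1],[0,0,0,0,0,-0.1,1],[0,0,0,0,0,-0.25,1],[0,0,0,0,0,-0.36,1],[0,0,0,0,0,-0.36,1]])

```text
t: 3.9
tool_pos: [0.4336, 0.0129, 0.134]
tool_rot: [3.094, 0.525, 0.018]
contact_force: [0.7, -0.7, 0.7]
opening: -0.0001
grip_force: 0.0
```

```bash
python3 - <<'E'
from station import *
import cv2
a=get_image("scene");b=get_image("top")
i=cv2.resize(a["img"][235:310,255:335],None,fx=5,fy=5,interpolation=cv2.INTER_CUBIC)
j=cv2.resize(b["img"][200:275,215:295],None,fx=5,fy=5,interpolation=cv2.INTER_CUBIC)
cv2.imwrite("pics/s2.png",cv2.hconcat([i,j]))
E
python3 go.py .5201 .0476 .13 .336 0
```

```text
turn [ 0.0004 -0.0008  0.    ] shift [ 0.3202 -0.0092 -0.0032]
[0.4303146  0.01332435 0.12881544] [ 0.54028444  0.5552706  -0.91526423] [ 4.03782479e-17 -1.15616586e-16 -1.00000000e+00]
```

View pics/s2.png

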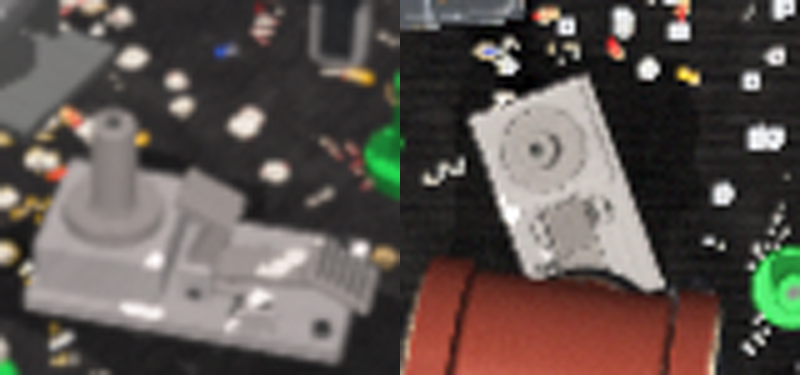

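The pawl is swung back and the pad is down, so the lever is latched. The stem hasn't moved: it's at (115,121) in the scene half and (540,148) in the top half. Now to move over the stem.

carry_out(rows=[[0,0,0,0,0,0,-0.4],[0,0,0,0.1,0,0,-0.4],[0,0,0,0.25,-0.009,0,-0.4],[0,0,0,0.32,-0.009,0,-0.4],[0,0,0,0.32,-0.009,0,-0.4]])

```text
t: 4.5
tool_pos: [0.5199, 0.0483, 0.1258]
tool_rot: [-3.096, -0.527, 0.005]
contact_force: [-0.2, 0.5, 0.4]
opening: 0.0595
grip_force: 0.0
```

carry_out(rows=[[0,0,0,0,0,0,-0.4],[0,0,0,0,0,0,-0.4]])

```text
t: 4.7
tool_pos: [0.5177, 0.0474, 0.1265]
tool_rot: [-3.097, -0.525, 0.004]
contact_force: [0.5, -0.4, 0.0]
opening: 0.0598
grip_force: 0.0
```

```bash
python3 go.py .5201 .0476 .052 .336 0
```

```text
turn [-0.0003  0.0008 -0.0001] shift [0.0086 0.0022 0.2483]
[0.51765086 0.04736386 0.12648917] [ 0.5185279  -0.41544302  0.00321011] [ 4.03782479e-17 -1.15616586e-16 -1.00000000e+00]
```

carry_out(rows=[[0,0,0,0.007,0.002,0.06,-0.4],[0,0,0,0.007,0.002,0.12,-0.4],[0,0,0,0.007,0.002,0.19,-0.4],[0,0,0,0.007,0.002,0.245,-0.4],[0,0,0,0.007,0.002,0.245,-0.4]])

```text
t: 5.2
tool_pos: [0.518, 0.0474, 0.0514]
tool_rot: [-3.096, -0.524, 0.009]
contact_force: [-0.5, 0.0, 0.6]
opening: 0.06
grip_force: 0.0
```

carry_out(rows=[[0,0,0,0,0,0,0.2],[0,0,0,0,0,0,0.4],[0,0,0,0,0,0,0.5],[0,0,0,0,0,0,0.7],[0,0,0,0,0,0,0.9]], force=50)

```text
t: 5.7
tool_pos: [0.5221, 0.0484, 0.0558]
tool_rot: [-3.096, -0.525, -0.002]
contact_force: [-2.7, 3.8, 6.0]
opening: 0.0187
grip_force: 48.7
```

carry_out(rows=[[0,0,0,0,0,0,1],[0,0,0,0,0,0,1],[0,0,0,0,0,0,1]], force=60)

```text
t: 6.0
tool_pos: [0.5221, 0.0484, 0.0558]
tool_rot: [-3.096, -0.525, -0.002]
contact_force: [-2.8, 4.3, 6.5]
opening: 0.0181
grip_force: 58.3
```

Gripped. Lifting straight up.

carry_out(rows=[[0,0,0,0,0,-0.02,1],[0,0,0,0,0,-0.05,1],[0,0,0,0,0,-0.12,1],[0,0,0,0,0,-0.22,1],[0,0,0,0,0,-0.32,1]])

```text
t: 6.5
tool_pos: [0.5209, 0.0472, 0.1512]
tool_rot: [3.096, 0.525, -0.002]
contact_force: [0.4, 0.2, -1.6]
opening: 0.018
grip_force: 58.6
```

carry_out(rows=[[0,0,0,0,0,-0.15,1],[0,0,0,0,0,-0.3,1],[0,0,0,0,0,-0.4,1],[0,0,0,0,0,-0.4,1],[0,0,0,0,0,-0.4,1]])

```text
t: 7.0
tool_pos: [0.5215, 0.0474, 0.2709]
tool_rot: [3.096, 0.525, 0.002]
contact_force: [-0.5, 0.4, -2.8]
opening: 0.0182
grip_force: 58.7
```

```bash
python3 - <<'E'
from station import *
import cv2,pickle
d={n:get_image(n) for n in("scene","top")}
cv2.imwrite("pics/s3.png",cv2.resize(d["scene"]["img"][120:300,200:410],None,fx=3.3,fy=3.3,interpolation=cv2.INTER_CUBIC))
E
# underside sits ~26 mm beyond TCP: .0558-.030
python3 - <<'E'
import numpy as np
f=np.array([.5786,-.0382,.190]); a=.012
print(f+.026*np.array([-.5*np.cos(a),-.5*np.sin(a),.866]))
E
python3 go.py .5656 -.0384 .2125 .336 .5236
```

```text
[ 0.56560094 -0.038356    0.212516  ]
turn [-5.340e-02  1.591e-01 -1.000e-04] shift [0.0487 0.3204 0.1847]
[0.5203454  0.04754457 0.26806593] [ 0.61930415  0.04479445 -1.843543  ] [ 0.49996506  0.00599987 -0.86602479]
```

View pics/s3.png

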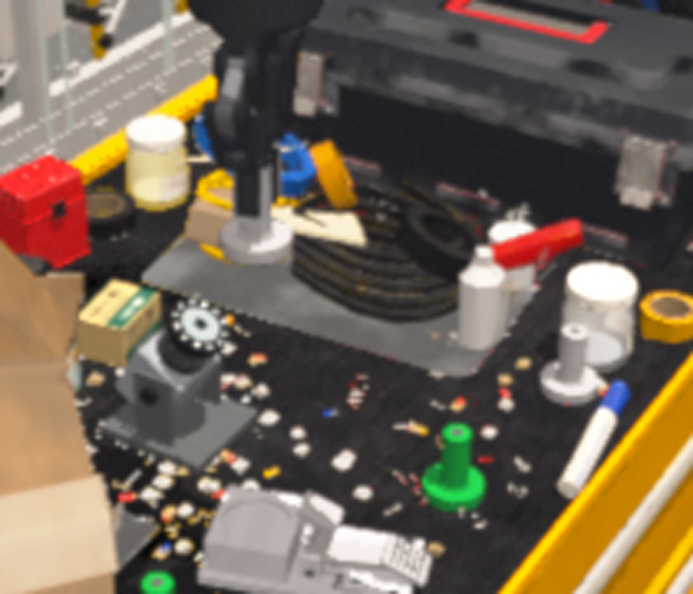

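The spigot hangs upright in the fingers, flange at (255,240), and the lever is still latched. Next I'll tilt and move to the focus point, descending last.

carry_out(rows=[[-0.013,0.04,0,0.012,0.08,0,1],[-0.027,0.08,0,0.025,0.16,0,1],[-0.04,0.12,0,0.037,0.24,0.03,1],[-0.053,0.159,0,0.049,0.32,0.08,1],[-0.053,0.159,0,0.049,0.32,0.13,1]])

```text
t: 7.6
tool_pos: [0.5636, -0.0395, 0.2253]
tool_rot: [2.922, 0.49, 0.779]
contact_force: [-0.1, -0.3, -2.5]
opening: 0.0182
grip_force: 59.1
```

carry_out(rows=[[0,0,0,0,0,0,1],[0,0,0,0,0,0,1],[0,0,0,0,0,0,1]])

```text
t: 7.9
tool_pos: [0.5679, -0.0375, 0.2327]
tool_rot: [2.916, 0.497, 0.789]
contact_force: [-0.5, -0.2, -1.3]
opening: 0.0182
grip_force: 59.1
```

```bash
python3 go.py .5656 -.0384 .2125 .336 .5236
```

```text
turn [-0.0001 -0.0013  0.0003] shift [-0.0395 -0.01    0.0544]
[ 0.56790392 -0.03745321  0.23273933] [-0.51133546 -0.15285783 -1.26268962] [ 0.49996506  0.00599987 -0.86602479]
```

carry_out(rows=[[0,0,0,-0.02,-0.005,0.025,1],[0,0,0,-0.039,-0.01,0.054,1],[0,0,0,-0.039,-0.01,0.054,1],[0,0,0,-0.039,-0.01,0.054,1],[0,0,0,-0.039,-0.01,0.054,1]])

```text
t: 8.4
tool_pos: [0.5648, -0.039, 0.2114]
tool_rot: [2.917, 0.495, 0.788]
contact_force: [-0.0, -0.7, -2.2]
opening: 0.0181
grip_force: 59.1
```

```bash
python3 go.py .5656 -.0384 .2125 .336 .5236
python3 - <<'E'
from station import *
import cv2,numpy as np
f=np.array([.5786,-.0382,.190]); z=np.array([-.5,-.006,.866]); e1=np.array([.866,0,.5]); e2=np.cross(z,e1)
o=[]
for n in("scene","top"):
    c=get_image(n); r,_=cv2.Rodrigues(c["R"])
    P=lambda X:cv2.projectPoints(np.array(X).reshape(-1,3),r,c["t"],c["mtx"],None)[0].reshape(-1,2)
    u=P(f)[0]; x,y=int(u[0])-40,int(u[1])-45
    a=cv2.resize(c["img"][y:y+90,x:x+80],None,fx=5,fy=5,interpolation=cv2.INTER_CUBIC)
    t=np.linspace(0,2*np.pi,60); g=lambda h,rr:((P([f+z*h+rr*(np.cos(k)*e1+np.sin(k)*e2) for k in t])-[x,y]+.5)*5).astype(int)
    for h,rr,col in((0,.022,(0,0,255)),(.01,.022,(0,255,0))): cv2.polylines(a,[g(h,rr)],True,col,1)
    o.append(a)
cv2.imwrite("pics/f.png",cv2.hconcat(o))
E
```

```text
turn [ 0.     -0.0011 -0.0001] shift [ 0.0045 -0.0005 -0.0017]
[ 0.56479004 -0.0389928   0.21144517] [-0.04998734 -0.71589957 -2.16200196] [ 0.49996506  0.00599987 -0.86602479]
```

View pics/f.png

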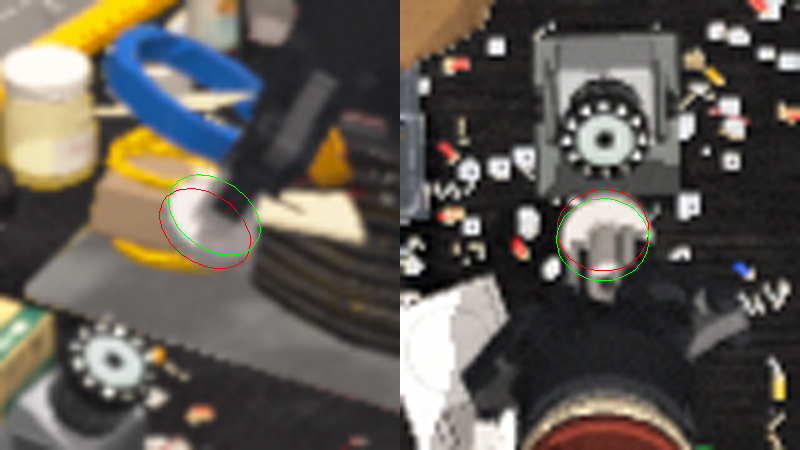

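In both views the flange sits on the predicted circles, at about (210,220) in the scene half and (603,232) in the top half. I'll let it settle briefly, then hand in.

carry_out(rows=[[0,0,0,0,0,0,1],[0,0,0,0,0,0,1],[0,0,0,0,0,0,1],[0,0,0,0,0,0,1],[0,0,0,0,0,0,1]])

```text
t: 9.0
tool_pos: [0.5646, -0.039, 0.2113]
tool_rot: [2.917, 0.495, 0.788]
contact_force: [-0.1, -0.1, -1.9]
opening: 0.0181
grip_force: 59.1
```

```bash
python3 go.py .5656 -.0384 .2125 .336 .5236; python3 -c "
from station import *
print(abs(get_obs()['dq']).max()); print(finish_job())"
```

```text
turn [-0.     -0.001  -0.0001] shift [ 0.0051 -0.0002 -0.0019]
[ 0.56464898 -0.03896538  0.21127676] [-0.06898936 -0.06870581 -1.9004759 ] [ 0.49996506  0.00599987 -0.86602479]
0.0014865198419924664
the job is handed in; nothing more can be done
None
```

I handed the job in at about 9 s: the lever looked latched in the pictures, and the spigot was held still, facing the lens, by my estimate within about 3 mm of the focus point; the hand-in returned no verdict.

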